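# Reset the ratchet of the slant board and set it at its second notch

## Robot

A 7-joint arm with a two-finger parallel gripper is mounted at the origin on a cart in front of the work surface, level with it; the furniture and walls round the work are solid. World frame = base frame: x ahead of the robot, y to its left, z up, the work surface at z = 0. Lengths are in m, angles in rad, forces in N, time in s.
With the tool pointing down it reaches from about 0.4 to 0.9 m from the base axis. Payload 5.5 kg.
Tool frame: the origin (TCP) lies on the centre line of the jaws, within the pads' length; the fingertips stand 19 mm ahead of it and the grasp point (between the pads) is the TCP; z points along the fingers, y is the line along which they close (so a half turn about z gives the same grasp; the last joint's range is limited). The gripper opens to 85 mm and grips with 20 to 120 N. Pads are 22 mm wide; open, the fingers measure 114 mm over their backs; the gripper's body (76 mm by 85 mm) begins 54 mm behind the grasp point. The pads swing forward as they close: fully open they stand 13 mm farther back than shut.
Start: joints at [-0.965, 0.501, -0.427, 1.55, 0.221, 1.138, -0.21], TCP at [0.218, 0.612, 0.217] pointing down, gripper open.
Joint ranges: [-2.88, 2.88], [-0.31, 2.03], [-1.54, 1.56], [0.2, 2.42], [-1.41, 4.55], [0.19, 2.02], [-2.57, 2.57]. Speed limits (rad/s): [2.57, 2.57, 3.14, 3.14, 3.14, 3.14, 3.14].

## Interface

Orientations are given as a unit quaternion [w, x, y, z].
In Python, from plant import env, effector, monitor, vision gives the robot as it stands. Calls block until the motion is done:
- env.reach(position, orientation): joint-space move of the TCP to a pose.
- env.servo_line(position, attitude=None, rate=0.15, stop_force=None): straight line of the TCP; attitude=None keeps the orientation; rate is the mean speed in m/s. With stop_force (N) it stops when the force on the tool has changed by that much, and returns True; else False.
- env.set_joints(angles): joint-space move.
- effector.gripper_to(opening, grasp_force=None): opening from 0.0 (shut) to 1.0 (fully open); grasp_force is the grip in N (None keeps the last); returns when the fingers have stopped.
- env.wait(seconds).
- env.ik(position, orientation): joint angles nearest the present ones, or None.
- monitor.sense(): the state.
- vision.camera(name): name is "scene" or "top" or "wrist"; returns (picture, depth): 420x560x3 uint8, blue, green, red; 420x560 float32, m along the optical axis (not along the pixel's ray), 0 where there is no reading.
- vision.get_calibration(name): a dict with "fx", "fy", "cx", "cy" (pixels), "origin" and "rotation" of the camera in the world. Camera axes: x right, y down, z forward; pixel columns grow to the right and rows downward; lengths in m; the calibration is good to about 2 mm. A picture is of the moment at which its call begins: read the wrist's pose just before it. get_calibration takes no time and is no camera call; for the wrist camera it gives the pose at the moment of the call.
A pose or a line that the arm cannot do raises env.IKError and nothing moves.
- env.job_done(): hands the job in; it is judged then, once.
The state is a dict: "clock": time; "q": joint angles; "qvel": joint speeds; "joint_efforts": joint torques, N m; "ee_pos": TCP position; "ee_rot": TCP orientation; "wrist_force": force on the tool from outside, world axes, zero at the start; "moment": the same for the moment, N m; "grip_width": opening from 0.0 (shut) to 1.0 (fully open); "gripper_force": force on a finger pad.
Only numpy, scipy, OpenCV 4.12 (cv2) and the standard library are available. Lean on these libraries where they do the work, as an engineer would, in place of code of your own. Each camera call takes 0.05 s, during which the arm holds its last target. There are 200 camera calls.

## Task

The slant packing board is propped up too steep. Take it by its bail handle and lift it past its top notch until it meets the rubber stop, so that the pawl lets go, lower it all the way down flat, then raise it again and let it rest in the second notch from the bottom. Feel your way: do not force it against its stop or down on its pawl, never let it drop, let go of it at the end, and leave the scissors, the tin, the ribbon spool and the date stamp where they are.

Things in the scene. Friction and masses are not known exactly. Their poses are not given: they have to be found in the camera images.
- stand: grey steel stand of the slant board, 290 x 260 mm, fixed to the table; origin under its middle on the table top, z up, x points from the board's hinged low edge (near the robot) towards the handle edge. The hinge axis runs level along the stand's y axis, 130 mm behind the origin (x = -130) and 80 mm above the table
- board: slant board, grey-matted plywood, 230 x 236 x 12 mm, 0.64 to 0.96 kg, on a lightly damped hinge; origin 150 mm up the board from the hinge axis, x up the slope, z out of its face, so the angle of z to the vertical is the board's angle: 0 flat on its rests. It falls unless a hand or the pawl holds it. It rests in its five notches at nominally 0.186, 0.326, 0.466, 0.605 and 0.745 rad
- handle (a point): middle of the bail handle at the board's far edge: level round steel bar, 12 mm thick, parallel to the hinge, 140 mm free between its arms, 40 mm free between bar and board. At board angle a it is 272 cos a - 8 sin a mm ahead of the hinge axis and 272 sin a + 8 cos a mm above it. The bar may turn between the fingers; about 4 N carries the board there
- pawl (a point): pivot of the red pawl on the board's right side (-y of the stand), 166 mm from the hinge. Going up, the pawl clicks into a notch once the board is about 0.03 rad above its rest angle; going down it catches in the notch below. Nominally at 0.957 rad a cam throws it clear of the teeth, so the board can come down; nominally at 0.11 rad a ramp throws it back in for the next lift
- stay: dark bracket on the stand's right side with the toothed steel quadrant (210 mm high); origin at the stand's. Clamped by hand: all notches lie together, unseen, up to 0.03 rad off nominal; the end piece with trip cam and rubber stop up to 0.06 rad. The stop is met nominally at 1.018 rad, 0.06 rad after the cam, and gives 1 mm per 10 N. Force at the handle loads the ratchet 1.7-fold; it bears 40 N
- scissors: ribbon scissors with red handles, 206 mm long, lying flat left of the board; origin in the middle, a bystander
- small_tin: small red tin with a gold lid, 66 mm across, 57 mm high, left of the board; origin under its middle, a bystander
- spool_black: white spool of black ribbon, 93 mm across, 22 mm high, lying behind the board; origin under its middle, a bystander
- date_stamp: date stamp with a turned wooden handle, 30 x 50 mm, 87 mm high, standing behind the board; origin under its middle, a bystander

How it is judged:
On the way, in this order (a step that is already met when the one before it is completed fails the run):
1. the board has been lifted past its top notch to the rubber stop (beyond 0.94 rad, bearing on the stay with over 2 N) (angle between board's own z axis and vertical above 0.94 rad and contact force between board and stay above 2 N), for 0.03 s.
2. the board has been lowered flat on its rests (within 0.03 rad) (angle between board's own z axis and vertical below 0.03 rad), for 0.2 s.
At the end, for the whole second after the job is handed in: the board rests by itself on its pawl in the second notch from the bottom (board angle between 0.27 and 0.385 rad, turning less than 0.05 rad/s), and the handle has been let go (angle between board's own z axis and vertical between 0.27 and 0.385 rad and angular speed of board below 0.05 rad/s); the robot touches nothing.
It fails at once if the ratchet, its teeth or its rubber stop loaded with more than 40 N (contact force between stay and anything else above 40 N).
It fails at once if the board dropped (falling faster than 1 rad/s out of the fingers' hold) (angular speed of board above 1 rad/s and contact force between the fingers and board below 0.5 N).
It fails at once if a bystander pushed more than 30 mm (distance of any of scissors, small_tin, spool_black, date_stamp from where it was at the start of the episode above 0.03 m).
It also fails if it takes over 45 s, if anything falls off the work surface, if the arm or the gripper's body presses on something with over 40 N, if the wrist force passes 120 N, or if a joint passes its speed limit or range.

## Working session

There is one attempt and no reset: what is moved stays moved. The work goes in short steps, each a Python script; the robot and the scene stay as the last script left them, time stands still between calls to the robot, and variables do not carry over. Pictures are saved under pics/ and viewed, at most 10 in all, crops included, and the job is handed in when it is done.

```bash
mkdir -p pics; python3 - <<'E'
from plant import env, effector, monitor, vision
import cv2,numpy as np
s=monitor.sense();print(s)
for n in("scene","top"):
    p,d=vision.camera(n);cv2.imwrite(f"pics/{n}0.png",p);np.savez(f"pics/{n}0.npz",p=p,d=d);print(vision.get_calibration(n))
E
```

```text
{'clock': 0.0, 'q': array([-0.96481128,  0.50186941, -0.42678057,  1.55146377,  0.22076001,
        1.13829563, -0.2102871 ]), 'qvel': array([ 0.0004613 ,  0.00140578,  0.00122406, -0.00040554,  0.00087896,
       -0.0013604 , -0.00021701]), 'joint_efforts': array([-6.33029267e-04, -5.69513726e+01, -5.81680566e+00, -2.80942994e+01,
        1.05116548e-02,  1.18926511e-02,  3.12192107e-06]), 'ee_pos': array([0.21825931, 0.61148158, 0.21603918]), 'ee_rot': array([-2.19417586e-04,  1.70532687e-01,  9.85351518e-01, -9.69801080e-04]), 'wrist_force': array([ 0.12844368, -0.36438544,  1.03606794]), 'moment': array([ 0.02182481,  0.04796132, -0.00759831]), 'gripper_force': 0.0, 'grip_width': 1.001362042107431}
{'fx': 409.5934315243537, 'fy': 409.5934315243537, 'cx': 278.836205012784, 'cy': 212.0125551958215, 'origin': array([ 0.86464468, -0.97184319,  0.71247375]), 'rotation': array([-0.51190732,  0.85052055,  0.09967142, -0.06805367])}
{'fx': 516.1202069366302, 'fy': 516.1202069366302, 'cx': 285.8231467099111, 'cy': 213.65546414219176, 'origin': array([-0.36247278, -0.09162084,  1.31954783]), 'rotation': array([-0.25413437,  0.74180748, -0.58548424,  0.20578043])}
```

View pics/scene0.png

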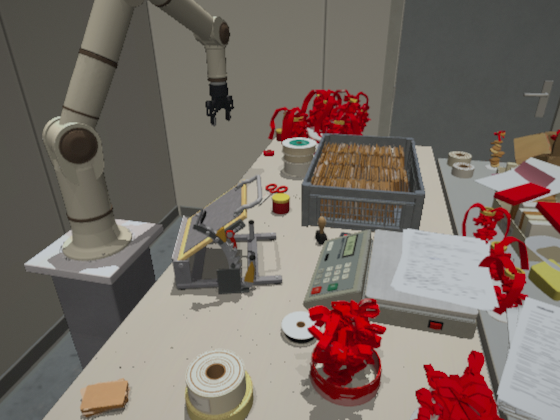

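View pics/top0.png

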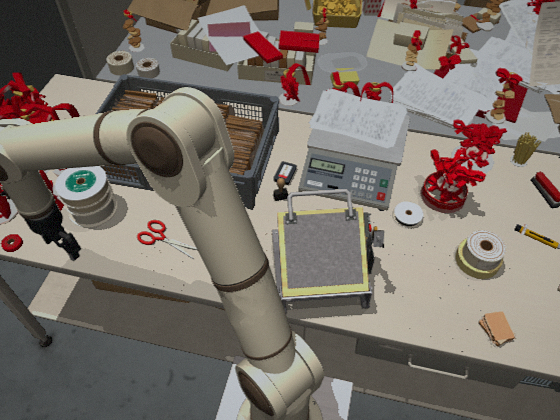

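Scene view: the board is propped up at about (215,225), with the quadrant at (250,255). Top view: the board is at (322,250), the handle bar at about (320,195), the scissors at (165,238), and the stamp at (281,190). Next I'll fit the board plane and the bar.

```bash
cat > h.py <<'E'
import numpy as np,cv2
from scipy.spatial.transform import Rotation as R
from plant import env, effector, monitor, vision
def rot(q): return R.from_quat(q,scalar_first=True).as_matrix()
def cloud(d,c):
    v,u=np.indices(d.shape)
    P=np.stack([(u-c["cx"])/c["fx"]*d,(v-c["cy"])/c["fy"]*d,d],-1)
    return P@rot(c["rotation"]).T+np.array(c["origin"])
E
python3 - <<'E'
from h import *
z=np.load("pics/top0.npz");p,d=z["p"],z["d"];c=vision.get_calibration("top")
P=cloud(d,c)
hsv=cv2.cvtColor(p,cv2.COLOR_BGR2HSV)
roi=np.zeros(d.shape,bool);roi[195:310,265:380]=1
m=(hsv[...,0]>20)&(hsv[...,0]<36)&(hsv[...,1]>70)&(hsv[...,2]>120)&roi&(d>0)
Q=P[m];print(len(Q))
for _ in range(4):
    o=Q.mean(0);n=np.linalg.svd(Q-o,full_matrices=False)[2][2];n*=np.sign(n[2]);r=(Q-o)@n;Q=Q[abs(r)<max(.004,2*np.median(abs(r)))]
print("n",n,"ang",np.arccos(n[2]),"yaw",np.arctan2(-n[1],-n[0]),len(Q),r.std())
mm=np.uint8(m);rect=cv2.minAreaRect(np.argwhere(m)[:,::-1].astype(np.float32));print(rect)
# board corners in stand frame
yaw=np.arctan2(-n[1],-n[0]);a=np.arccos(n[2])
ex=np.array([np.cos(yaw)*np.cos(a),np.sin(yaw)*np.cos(a),np.sin(a)]);ey=np.array([-np.sin(yaw),np.cos(yaw),0])
s=(Q-o)@ex;t=(Q-o)@ey;print("ext",np.percentile(s,[0.5,99.5]),np.percentile(t,[.5,99.5]),o)
print(P[195,322],P[205,322])
# points within 25mm of plane beyond the far edge: bail
X=P-o;S=X@ex;T=X@ey;N=X@n
b=(d>0)&(abs(N)<.03)&(S>s.max()+.005)&(S<s.max()+.09)&(abs(T)<.12)
v,u=np.nonzero(b);print(len(v),u.min(),u.max(),v.min(),v.max())
print(np.histogram(S[b],12));
for k in np.unique(v): print(k,(v==k).sum(),S[b][v==k].mean().round(4),N[b][v==k].mean().round(4),T[b][v==k].min().round(4),T[b][v==k].max().round(4))
cv2.imwrite("pics/crop.png",cv2.resize(p[170:320,240:420],None,fx=4,fy=4,interpolation=cv2.INTER_CUBIC))
q=np.load("pics/scene0.npz")["p"];cv2.imwrite("pics/crop2.png",cv2.resize(q[160:310,150:350],None,fx=4,fy=4,interpolation=cv2.INTER_CUBIC))
E
```

```text
1632
n [-0.53970101 -0.18411474  0.82147707] ang 0.6067998605003858 yaw 0.3287619161806419 1255 0.0019481169403939378
((322.7677001953125, 251.5155029296875), (84.41260528564453, 86.60774230957031), 86.18592071533203)
ext [-0.09064772  0.13727683] [-0.12873129  0.1067012 ] [ 0.4063709  -0.01322249  0.14161334]
[0.72901981 0.03422967 0.03112752] [ 0.71391778  0.0292814  -0.00121678]
375 287 351 189 209
(array([15, 11, 13, 12, 11, 16, 11, 16, 17, 96, 86, 71]), array([0.14277361, 0.14682362, 0.15087363, 0.15492364, 0.15897365,
       0.16302366, 0.16707367, 0.17112368, 0.17517369, 0.1792237 ,
       0.18327371, 0.18732372, 0.19137373]))
189 12 0.1894 -0.0013 -0.0888 -0.0586
190 30 0.1881 -0.0007 -0.0912 -0.012
191 47 0.1866 0.0013 -0.0934 0.033
192 59 0.1849 0.0004 -0.0971 0.0632
193 57 0.1826 -0.001 -0.0987 0.0654
194 39 0.1814 -0.0016 -0.0978 0.0686
195 25 0.1792 -0.0015 -0.098 0.0717
196 9 0.1748 -0.0005 -0.098 0.0748
197 9 0.172 0.0006 -0.0974 0.0751
198 8 0.1687 0.0007 -0.0982 0.0751
199 9 0.1666 0.0003 -0.0974 0.0754
200 9 0.1639 -0.0 -0.0969 0.0752
201 9 0.1611 0.001 -0.0968 0.0755
202 10 0.1577 0.0009 -0.0992 0.076
203 10 0.1548 0.0025 -0.0982 0.0758
204 9 0.1513 0.0037 -0.0972 0.0739
205 8 0.1491 0.0052 -0.0972 0.0741
206 4 0.1521 0.006 0.0666 0.0746
207 4 0.1496 0.0031 0.0665 0.0745
208 4 0.1466 0.0068 0.0676 0.0746
209 4 0.1438 0.0082 0.0676 0.0752
```

View pics/crop2.png

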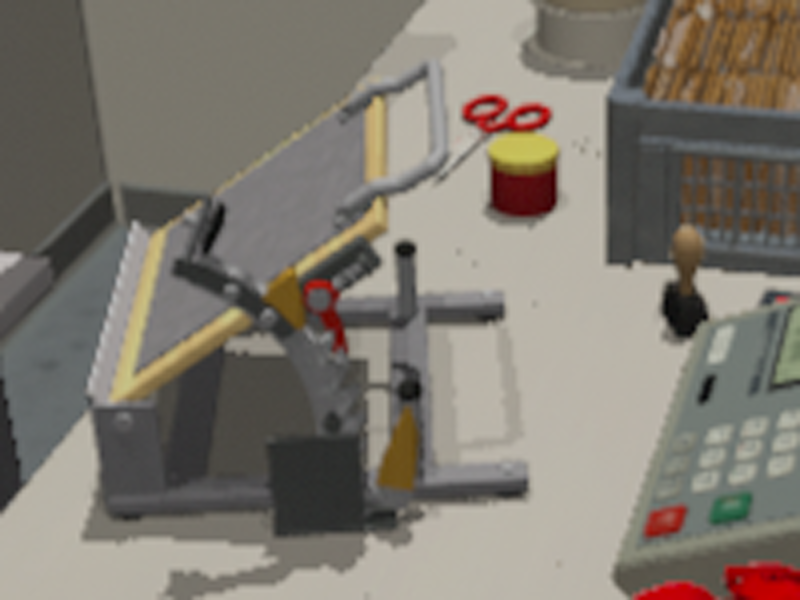

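View pics/crop.png

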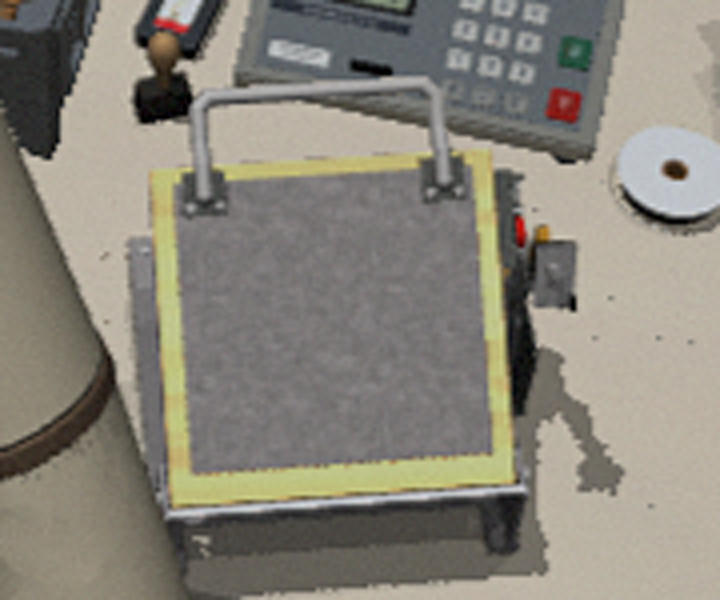

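The crops show the board held in the 4th notch (measured 0.607 rad). The bail runs from (195,100) to (440,90) in the top crop, with its far side clear. Now I'll refine the bar line and move above it.

```bash
cat >> h.py <<'E'
def down(yaw,flip=0):  # tool z down, tool y along stand x
    y=np.array([np.cos(yaw),np.sin(yaw),0])*(-1 if flip else 1);z=np.array([0,0,-1.])
    return R.from_matrix(np.stack([np.cross(y,z),y,z],1)).as_quat(scalar_first=True)
E
python3 - <<'E'
from h import *
z=np.load("pics/top0.npz");p,d=z["p"],z["d"];c=vision.get_calibration("top")
P=cloud(d,c)
m=np.zeros(d.shape,bool);m[187:197,290:350]=1
m&=(P[...,2]>.235)&(P[...,2]<.262);Q=P[m]
l=cv2.fitLine(Q.astype(np.float32),cv2.DIST_HUBER,0,.01,.01).ravel();print(len(Q),l, "yaw from bar",np.arctan2(-l[0],l[1])if l[1]>0 else np.arctan2(l[0],-l[1]))
t=(Q-l[3:])@l[:3];print(np.percentile(t,[1,99]),"mid",l[3:]+l[:3]*np.percentile(t,[1,99]).mean())
for yaw in(.3,.33):
  for f in(0,1):
    qs=[env.ik(x,down(yaw,f)) for x in([.553,.025,.40],[.553,.025,.242],[.603,.042,.088],[.475,-.002,.33])]
    print(f,[None if q is None else np.round(q,2) for q in qs])
E
```

```text
268 [-0.29608163  0.9551103   0.00999512  0.55535996  0.01920889  0.24627109] yaw from bar 0.30060324
[-0.077791    0.08170111] mid [0.5547811  0.02107618 0.24629063]
0 [array([-0.14,  0.17,  0.06,  1.55, -0.01,  1.42,  0.22]), array([-0.14,  0.27,  0.06,  1.78, -0.02,  1.09,  0.22]), array([-0.13,  0.54,  0.02,  1.78, -0.01,  0.82,  0.2 ]), array([-0.14,  0.05,  0.1 ,  1.84, -0.01,  1.25,  0.25])]
1 [array([-1.09,  0.42,  1.37,  1.58, -0.41,  1.49, -2.54]), array([-1.04,  0.63,  1.36,  1.81, -0.66,  1.26, -2.34]), array([-0.94,  1.06,  1.35,  1.81, -1.1 ,  1.27, -2.11]), None]
0 [array([-0.14,  0.17,  0.06,  1.55, -0.01,  1.42,  0.25]), array([-0.14,  0.27,  0.06,  1.78, -0.02,  1.09,  0.25]), array([-0.12,  0.54,  0.01,  1.78, -0.01,  0.82,  0.22]), array([-0.14,  0.05,  0.09,  1.84, -0.01,  1.25,  0.28])]
1 [array([-1.09,  0.42,  1.37,  1.58, -0.41,  1.49, -2.51]), array([-1.04,  0.63,  1.36,  1.81, -0.66,  1.26, -2.31]), array([-0.94,  1.06,  1.35,  1.81, -1.1 ,  1.27, -2.08]), array([-1.37,  0.25,  1.53,  1.86, -0.26,  1.28, -2.57])]
```

```bash
python3 - <<'E'
from h import *
s=monitor.sense();p=s["ee_pos"].copy();p[2]=.42
env.servo_line(p,rate=.25)
env.reach([.555,.022,.42],down(.305))
effector.gripper_to(.5,25)
s=monitor.sense();c=vision.get_calibration("wrist");p,d=vision.camera("wrist")
np.savez("pics/w0.npz",p=p,d=d,**{k:np.array(v) for k,v in c.items()});cv2.imwrite("pics/w0.png",p)
print(s["clock"],s["ee_pos"],s["wrist_force"],s["grip_width"],c)
P=cloud(d,c);m=(P[...,2]>.232)&(P[...,2]<.262)&(np.hypot(P[...,0]-.555,P[...,1]-.022)<.1)&(d>0)
al=np.array([-.3,.954]);x=np.array([.954,.3]);u=P[...,:2]-[.555,.022]
m&=(abs(u@x)<.02)&(abs(u@al)<.06);Q=P[m];print(len(Q),np.argwhere(m).min(0),np.argwhere(m).max(0))
l=cv2.fitLine(Q.astype(np.float32),cv2.DIST_HUBER,0,.01,.01).ravel();print(l,np.arctan2(-l[0]*np.sign(l[1]),abs(l[1])),Q[:,2].max(),np.percentile((u@x)[m],[2,50,98]))
E
```

```text
3.9667 [0.55500731 0.02204877 0.41999402] [-0.12986938 -0.61607024  0.29817881] 0.5011047299630514 {'fx': 354.34256858078885, 'fy': 354.34256858078885, 'cx': 276.7689032266971, 'cy': 215.7738497905368, 'origin': array([0.53133438, 0.10042599, 0.57637474]), 'rotation': array([0.16008001, 0.97545327, 0.14924593, 0.02430967])}
1524 [122 271] [245 284]
[-0.31948173  0.947577    0.00540921  0.5567993   0.02215534  0.24638811] 0.3251874 0.24972123691916703 [-0.00387529  0.00191842  0.00786665]
```

View pics/w0.png

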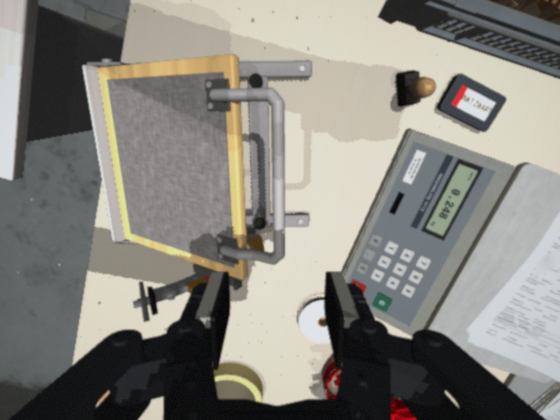

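The wrist view shows the bar upright at columns 272–284, rows 100–255, with its gap to the board clear. It agrees with the top view, so I descend and grasp.

```bash
python3 - <<'E'
from h import *
Y=.315
print(env.servo_line([.5568,.0225,.30],down(Y),rate=.15))
print(env.servo_line([.5568,.0225,.242],rate=.08,stop_force=6))
f0=monitor.sense()["wrist_force"];print("before",f0)
effector.gripper_to(0.0,30);env.wait(.2)
s=monitor.sense();print(s["clock"],s["ee_pos"],s["wrist_force"]-f0,s["grip_width"],s["gripper_force"],s["moment"])
E
```

```text
False
False
before [ 0.00783872  0.52069139 -0.35904256]
6.525 [0.55683726 0.02252527 0.24202186] [ 0.16130727 -0.65035494 -0.30499144] 0.002249025053631944 0.0 [-0.05074348 -0.04868296 -0.01905608]
```

The gripper closed on nothing, so I look before doing anything else.

```bash
python3 - <<'E'
from h import *
c=vision.get_calibration("wrist");p,d=vision.camera("wrist");cv2.imwrite("pics/w1.png",p)
P=cloud(d,c)
for v in(150,170,190,200,210,220,230,240,260): print(v,[P[v,u].round(3).tolist() for u in range(255,305,8)])
p,d=vision.camera("scene");a=cv2.resize(p[130:280,150:350],None,fx=3,fy=3,interpolation=cv2.INTER_CUBIC);w=cv2.imread("pics/w1.png")
cv2.imwrite("pics/s1.png",a)
E
```

```text
150 [[0.527, 0.041, 0.016], [0.533, 0.078, 0.245], [0.537, 0.079, 0.248], [0.54, 0.08, 0.247], [0.532, 0.101, 0.398], [0.569, 0.053, -0.002], [0.578, 0.056, -0.0]]
170 [[0.533, 0.02, 0.014], [0.536, 0.069, 0.244], [0.539, 0.071, 0.247], [0.542, 0.072, 0.248], [0.546, 0.073, 0.244], [0.576, 0.031, -0.001], [0.585, 0.034, -0.002]]
190 [[0.54, -0.001, 0.015], [0.539, 0.061, 0.245], [0.542, 0.063, 0.246], [0.545, 0.064, 0.247], [0.549, 0.064, 0.244], [0.584, 0.009, -0.001], [0.593, 0.012, 0.001]]
200 [[0.543, -0.012, 0.016], [0.54, 0.057, 0.245], [0.543, 0.058, 0.247], [0.547, 0.059, 0.246], [0.55, 0.06, 0.245], [0.588, -0.002, -0.0], [0.597, 0.001, 0.001]]
210 [[0.546, -0.023, 0.017], [0.542, 0.052, 0.243], [0.545, 0.054, 0.248], [0.548, 0.055, 0.247], [0.552, 0.056, 0.246], [0.592, -0.014, -0.0], [0.601, -0.011, -0.001]]
220 [[0.55, -0.035, 0.016], [0.543, 0.047, 0.243], [0.546, 0.05, 0.248], [0.55, 0.05, 0.246], [0.553, 0.051, 0.244], [0.596, -0.026, -0.0], [0.605, -0.023, 0.0]]
230 [[0.553, -0.046, 0.018], [0.545, 0.042, 0.243], [0.548, 0.045, 0.247], [0.551, 0.046, 0.248], [0.555, 0.046, 0.245], [0.6, -0.038, 0.0], [0.609, -0.034, 0.001]]
240 [[0.557, -0.058, 0.016], [0.546, 0.037, 0.242], [0.549, 0.04, 0.246], [0.553, 0.041, 0.247], [0.557, 0.041, 0.245], [0.604, -0.05, -0.0], [0.614, -0.047, -0.0]]
260 [[0.563, -0.072, 0.038], [0.574, -0.08, 0.016], [0.552, 0.031, 0.248], [0.556, 0.032, 0.248], [0.56, 0.031, 0.244], [0.611, -0.071, 0.01], [0.62, -0.067, 0.012]]
```

View pics/w1.png

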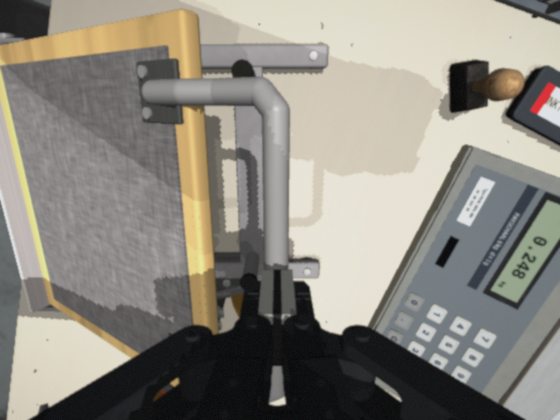

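View pics/s1.png

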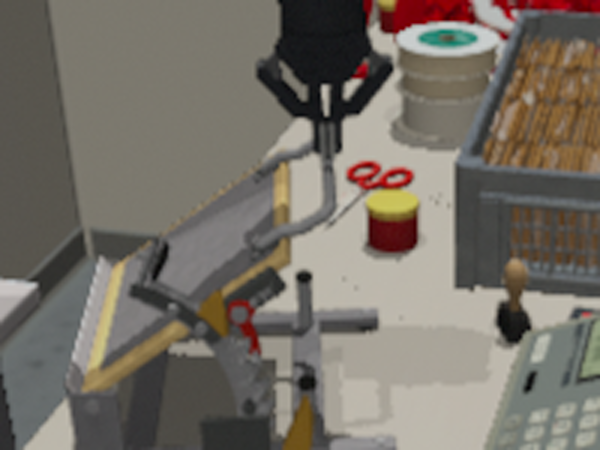

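```bash
python3 - <<'E'
from h import *
s=monitor.sense();print(s["grip_width"],s["gripper_force"],s["ee_pos"],s["ee_rot"])
c=vision.get_calibration("scene");Rm=rot(c["rotation"])
def pr(x):
    q=Rm.T@(np.array(x)-c["origin"]);return (np.array([c["fx"]*q[0]/q[2]+c["cx"],c["fy"]*q[1]/q[2]+c["cy"]])-[150,130])*3, q[2]
t=s["ee_pos"]
print("tcp",pr(t),"tip",pr(t-[0,0,.019]),"tcp+5cm",pr(t+[0,0,.05]))
p,d=vision.camera("scene");P=cloud(d,c)
for v in range(172,200,3): print(v,[P[v,u].round(3).tolist() for u in range(254,266,2)])
E
```

```text
-0.0015359398587720988 0.0 [0.55677899 0.02251108 0.24199358] [-1.55483144e-05  5.87442894e-01  8.09265621e-01 -1.18040971e-05]
tcp (array([327.63065952, 172.52456422]), np.float64(1.1389696345387383)) tip (array([328.36444877, 191.07978146]), np.float64(1.1478357790732372)) tcp+5cm (array([325.64390444, 122.28579022]), np.float64(1.1156376752374253))
172 [[0.548, 0.01, 0.292], [0.553, 0.01, 0.293], [0.56, 0.008, 0.294], [0.565, 0.009, 0.295], [0.567, 0.02, 0.29], [0.372, 0.704, -0.0]]
175 [[0.547, 0.009, 0.284], [0.554, 0.007, 0.286], [0.559, 0.008, 0.285], [0.565, 0.009, 0.286], [0.568, 0.016, 0.283], [0.381, 0.672, -0.001]]
178 [[0.547, 0.009, 0.276], [0.553, 0.01, 0.275], [0.557, 0.013, 0.275], [0.563, 0.012, 0.276], [0.567, 0.018, 0.274], [0.391, 0.635, 0.001]]
181 [[0.547, 0.008, 0.267], [0.552, 0.011, 0.266], [0.558, 0.009, 0.267], [0.563, 0.011, 0.267], [0.567, 0.018, 0.265], [0.398, 0.61, -0.003]]
184 [[0.369, 0.557, 0.003], [0.374, 0.569, -0.001], [0.551, 0.031, 0.248], [0.556, 0.035, 0.247], [0.4, 0.571, 0.0], [0.408, 0.574, -0.001]]
187 [[0.378, 0.526, 0.004], [0.385, 0.533, 0.001], [0.557, 0.012, 0.248], [0.562, 0.014, 0.248], [0.409, 0.54, 0.001], [0.415, 0.548, -0.002]]
190 [[0.385, 0.504, 0.001], [0.393, 0.505, 0.001], [0.562, -0.006, 0.248], [0.568, -0.008, 0.249], [0.418, 0.507, 0.002], [0.427, 0.507, 0.003]]
193 [[0.392, 0.48, -0.001], [0.401, 0.479, 0.0], [0.568, -0.027, 0.249], [0.573, -0.023, 0.248], [0.425, 0.482, 0.001], [0.434, 0.484, 0.001]]
196 [[0.4, 0.452, -0.001], [0.411, 0.445, 0.003], [0.571, -0.038, 0.246], [0.579, -0.044, 0.249], [0.434, 0.451, 0.003], [0.443, 0.45, 0.004]]
199 [[0.408, 0.426, -0.002], [0.418, 0.423, 0.001], [0.576, -0.054, 0.245], [0.581, -0.053, 0.245], [0.445, 0.413, 0.009], [0.453, 0.417, 0.008]]
```

The scene depth shows the real fingertips at z≈0.262, against the 0.223 the reported TCP implies. The fingers therefore closed about 14 mm above the bar. I'll back off, open, and measure the tip offset before going lower.

```bash
cat >> h.py <<'E'
def tipz():  # lowest finger point seen by the scene camera near the tool axis, minus reported TCP z
    t=monitor.sense()["ee_pos"];c=vision.get_calibration("scene");p,d=vision.camera("scene");P=cloud(d,c)
    m=(d>0)&(np.hypot(P[...,0]-t[0],P[...,1]-t[1])<.06)&(P[...,2]>.29)&(P[...,2]<t[2]+.1)
    return np.sort(P[...,2][m])[:12]-t[2]
E
python3 - <<'E'
from h import *
env.servo_line([.5568,.0225,.33],rate=.2)
print("shut",tipz().round(3))
effector.gripper_to(.5,30)
s=monitor.sense();print("open.5",tipz().round(3),s["ee_pos"],s["grip_width"],s["clock"])
E
```

```text
shut [0.017 0.017 0.018 0.018 0.019 0.021 0.021 0.021 0.021 0.022 0.022 0.022]
open.5 [0.017 0.018 0.018 0.018 0.019 0.021 0.021 0.021 0.022 0.022 0.023 0.024] [0.55671193 0.02247116 0.3297431 ] 0.5030766639150953 7.8
```

The tips are consistently ~17 mm above the reported TCP, which makes it a ~36 mm tool offset. The true grasp needs a reported z of ≈0.207.

```bash
python3 - <<'E'
from h import *
print([env.ik(x,down(.315)) is not None for x in([.606,.045,.05],[.475,-.002,.29])])
print(env.servo_line([.5568,.0225,.25],rate=.15,stop_force=8))
print(env.servo_line([.5568,.0225,.207],rate=.08,stop_force=5))
f0=monitor.sense()["wrist_force"];np.save("f0.npy",f0)
effector.gripper_to(0.0,30);env.wait(.15)
s=monitor.sense();print(s["clock"],s["ee_pos"],f0,s["wrist_force"]-f0,s["grip_width"],s["gripper_force"])
E
```

```text
[True, True]
False
False
9.75 [0.55681359 0.02238604 0.2073123 ] [-0.00396883  0.25829148  0.30256547] [-1.01961647 -0.87301475  1.94568917] 0.1289607752929508 29.38051074743271
```

Gripped: 11 mm wide at 29 N. Now I lift along the arc in small felt steps, staying short of the stop's earliest position first.

```bash
cat >> h.py <<'E'
Y=.315;E=np.array([np.cos(Y),np.sin(Y),0]);T0=np.array([.5568,.0224,.2073]);A0=.607
hx=lambda a:.272*np.cos(a)-.008*np.sin(a)
hz=lambda a:.272*np.sin(a)+.008*np.cos(a)
def tcp(a,c=0.): return T0+E*(hx(a)-hx(A0)+c)+[0,0,hz(a)-hz(A0)]
from scipy.optimize import brentq
def ang():
    z=monitor.sense()["ee_pos"][2]-T0[2]+hz(A0);return brentq(lambda a:hz(a)-z,-.2,1.3)
def step(a,c=0.,rate=.05,stop=None):
    f0=np.load("f0.npy");hit=env.servo_line(tcp(a,c),rate=rate,stop_force=stop)
    s=monitor.sense();F=s["wrist_force"]-f0
    t=np.array([-np.sin(a)*E[0],-np.sin(a)*E[1],np.cos(a)])  # tangent, up
    print(f"{s['clock']:.2f} a={ang():.3f} hit={hit} F={F.round(1)} Fe={F@E:.1f} Ft={F@t:.1f} grip={s['gripper_force']:.0f} w={s['grip_width']:.3f}",flush=True)
    return hit,F
E
python3 - <<'E'
from h import *
for a in(.62,.65,.69,.73,.77,.81,.85):
    h,F=step(a,stop=10)
    if h or np.linalg.norm(F)>16: break
E
```

```text
10.00 a=0.619 hit=False F=[ 0.7  0.  -3.1] Fe=0.6 Ft=-2.9 grip=29 w=0.127
10.32 a=0.651 hit=False F=[ 1.6 -0.1 -3.9] Fe=1.5 Ft=-4.0 grip=29 w=0.124
10.68 a=0.692 hit=False F=[ 1.8  0.4 -3. ] Fe=1.8 Ft=-3.5 grip=29 w=0.130
11.05 a=0.732 hit=False F=[ 3.  -0.2 -2.5] Fe=2.8 Ft=-3.7 grip=29 w=0.128
11.42 a=0.772 hit=False F=[ 3.8  0.9 -0.6] Fe=3.9 Ft=-3.1 grip=29 w=0.126
11.78 a=0.812 hit=False F=[4.  0.4 0.7] Fe=3.9 Ft=-2.4 grip=30 w=0.128
12.15 a=0.853 hit=False F=[6.  0.7 1.6] Fe=5.9 Ft=-3.4 grip=30 w=0.123
```

Tangential load is steady at about -3.5 N (the board's weight), and the radial force is creeping up, so I nudge outward a little. Next come finer steps towards the stop, ending when the tangential force rises.

```bash
python3 - <<'E'
from h import *
c=0;a=.853;base=[]
while a<1.10:
    a+=.02 if a<.9 else .008
    h,F=step(a,c,rate=.03 if a<.9 else .02,stop=6)
    t=np.array([-np.sin(a)*E[0],-np.sin(a)*E[1],np.cos(a)]);r=np.array([np.cos(a)*E[0],np.cos(a)*E[1],np.sin(a)])
    c+=np.clip(F@r*.00015,-.0005,.0005)
    if F@t<-8.5 or np.linalg.norm(F)>16: print("STOP",F@t,F@r,c);break
np.save("c.npy",c)
E
```

```text
12.51 a=0.876 hit=False F=[5.9 1.9 3. ] Fe=6.2 Ft=-2.8 grip=29 w=0.126
12.82 a=0.895 hit=False F=[6.1 0.5 2.9] Fe=5.9 Ft=-2.8 grip=29 w=0.131
13.22 a=0.915 hit=False F=[5.8 0.5 3. ] Fe=5.7 Ft=-2.7 grip=29 w=0.129
13.47 a=0.922 hit=False F=[ 6.1 -0.3  2.2] Fe=5.7 Ft=-3.2 grip=29 w=0.128
13.72 a=0.929 hit=False F=[ 4.8 -0.   2.7] Fe=4.6 Ft=-2.0 grip=29 w=0.131
13.97 a=0.936 hit=False F=[4.4 0.2 1.7] Fe=4.2 Ft=-2.4 grip=29 w=0.130
14.22 a=0.944 hit=False F=[4.1 1.  0.2] Fe=4.2 Ft=-3.3 grip=29 w=0.125
14.47 a=0.951 hit=False F=[ 4.1 -0.1  1.2] Fe=3.8 Ft=-2.5 grip=29 w=0.126
14.72 a=0.959 hit=False F=[ 3.8 -1.4 -0.8] Fe=3.2 Ft=-3.1 grip=29 w=0.125
14.97 a=0.967 hit=False F=[ 2.  -1.4 -1.2] Fe=1.5 Ft=-1.9 grip=29 w=0.125
15.23 a=0.975 hit=False F=[ 2.7 -2.1 -2.3] Fe=1.9 Ft=-2.8 grip=29 w=0.124
15.50 a=0.985 hit=False F=[ 2.6 -1.9 -3.7] Fe=1.9 Ft=-3.6 grip=29 w=0.125
15.78 a=0.993 hit=False F=[ 1.9 -0.9 -2. ] Fe=1.5 Ft=-2.3 grip=29 w=0.127
16.04 a=1.002 hit=False F=[ 2.5 -2.8 -1.7] Fe=1.5 Ft=-2.2 grip=29 w=0.125
16.31 a=1.011 hit=False F=[ 2.6 -2.  -0.8] Fe=1.9 Ft=-2.0 grip=29 w=0.129
16.57 a=1.019 hit=False F=[ 3.4 -2.7 -1.2] Fe=2.4 Ft=-2.6 grip=29 w=0.126
16.82 a=1.027 hit=False F=[ 3.4 -2.1 -0.7] Fe=2.6 Ft=-2.5 grip=29 w=0.128
17.07 a=1.035 hit=False F=[ 4.1 -2.3  0.7] Fe=3.2 Ft=-2.4 grip=29 w=0.126
17.32 a=1.042 hit=False F=[ 3.9 -1.7  0.7] Fe=3.2 Ft=-2.4 grip=29 w=0.124
17.57 a=1.049 hit=False F=[ 3.9 -2.1 -0.4] Fe=3.1 Ft=-2.9 grip=29 w=0.119
17.82 a=1.057 hit=False F=[ 3.7 -2.4  0. ] Fe=2.8 Ft=-2.4 grip=29 w=0.124
18.07 a=1.064 hit=False F=[ 5.5 -3.  -0.7] Fe=4.3 Ft=-4.2 grip=29 w=0.125
18.32 a=1.070 hit=False F=[ 8.2 -3.1 -4.2] Fe=6.9 Ft=-8.0 grip=29 w=0.124
18.58 a=1.077 hit=False F=[10.8 -1.3 -6.8] Fe=9.9 Ft=-12.0 grip=29 w=0.129
STOP -11.969673974491561 -1.3732638277045597 0.004583008963218813
```

The stop was clearly met at ~1.06 rad: the tangential force rose to -12 N, about 16 N at the stay. Now I lower, adapting the radius and watching for any catch.

```bash
python3 - <<'E'
from h import *
c=float(np.load("c.npy"));a=1.075;env.wait(.05)
while a>.13:
    a-=.02 if a>.98 else .045
    h,F=step(a,c,rate=.06,stop=9)
    t=np.array([-np.sin(a)*E[0],-np.sin(a)*E[1],np.cos(a)]);r=np.array([np.cos(a)*E[0],np.cos(a)*E[1],np.sin(a)])
    c+=np.clip(F@r*.0003,-.0012,.0012)
    if F@t>2 or np.linalg.norm(F)>15: print("STOP",F@t,F@r,c);break
np.save("c.npy",c);print(c,a)
E
```

```text
18.90 a=1.055 hit=False F=[ 3.8 -3.2  1.2] Fe=2.7 Ft=-1.7 grip=30 w=0.128
19.15 a=1.032 hit=False F=[ 2.7 -3.4  0.2] Fe=1.5 Ft=-1.2 grip=30 w=0.123
19.40 a=1.011 hit=False F=[ 2.7 -3.1 -0.3] Fe=1.6 Ft=-1.5 grip=30 w=0.122
19.65 a=0.990 hit=False F=[ 1.7 -3.9 -2.3] Fe=0.4 Ft=-1.6 grip=30 w=0.125
19.90 a=0.972 hit=False F=[ 1.6 -3.7 -2.6] Fe=0.3 Ft=-1.8 grip=30 w=0.128
20.25 a=0.927 hit=False F=[ 1.  -2.5 -2.6] Fe=0.2 Ft=-1.7 grip=29 w=0.127
20.60 a=0.884 hit=False F=[ 2.  -3.1 -1.9] Fe=0.9 Ft=-1.9 grip=29 w=0.126
20.95 a=0.839 hit=False F=[ 2.4 -2.7 -0.7] Fe=1.5 Ft=-1.6 grip=29 w=0.121
21.31 a=0.794 hit=False F=[ 2.6 -2.  -1.7] Fe=1.9 Ft=-2.5 grip=29 w=0.127
21.67 a=0.748 hit=False F=[ 2.1 -2.4 -0.7] Fe=1.3 Ft=-1.4 grip=29 w=0.124
22.02 a=0.703 hit=False F=[ 1.9 -1.7 -2.7] Fe=1.3 Ft=-2.9 grip=29 w=0.124
22.38 a=0.658 hit=False F=[ 1.7 -2.6 -2. ] Fe=0.8 Ft=-2.1 grip=29 w=0.126
22.73 a=0.613 hit=False F=[ 1.8 -2.5 -3.1] Fe=0.9 Ft=-3.0 grip=29 w=0.130
23.07 a=0.568 hit=False F=[ 1.5 -2.7 -1.8] Fe=0.6 Ft=-1.9 grip=29 w=0.126
23.43 a=0.523 hit=False F=[ 1.2 -1.9 -1.8] Fe=0.6 Ft=-1.9 grip=29 w=0.123
23.77 a=0.478 hit=False F=[ 0.5 -1.2 -2.2] Fe=0.1 Ft=-2.0 grip=29 w=0.129
24.12 a=0.433 hit=False F=[ 0.9 -0.9 -3.2] Fe=0.6 Ft=-3.2 grip=29 w=0.123
24.48 a=0.388 hit=False F=[ 0.6 -0.2 -1.9] Fe=0.5 Ft=-1.9 grip=29 w=0.127
24.82 a=0.343 hit=False F=[ 0.2 -0.7 -3.4] Fe=0.0 Ft=-3.2 grip=29 w=0.125
25.18 a=0.298 hit=False F=[ 0.3  0.5 -3.3] Fe=0.4 Ft=-3.3 grip=29 w=0.127
25.52 a=0.253 hit=False F=[ 1.2  0.8 -3.7] Fe=1.4 Ft=-3.9 grip=29 w=0.122
25.88 a=0.207 hit=False F=[-1.5 -0.7 -2.7] Fe=-1.7 Ft=-2.3 grip=29 w=0.124
26.23 a=0.164 hit=False F=[-1.8  0.5 -3.8] Fe=-1.5 Ft=-3.5 grip=29 w=0.127
26.58 a=0.120 hit=False F=[-1.2 -0.  -3.4] Fe=-1.1 Ft=-3.3 grip=29 w=0.127
0.00029804013749513215 0.1199999999999996
```

```bash
python3 - <<'E'
from h import *
c=float(np.load("c.npy"));a=.12
while a>-.06:
    a-=.018 if a>.05 else .01
    h,F=step(a,c,rate=.03,stop=6)
    if F[2]>3: print("flat");break
env.wait(.3);print(ang(),monitor.sense()["ee_pos"],monitor.sense()["clock"],c)
E
```

```text
26.89 a=0.102 hit=False F=[-0.5  0.4 -3.8] Fe=-0.3 Ft=-3.7 grip=29 w=0.129
27.21 a=0.084 hit=False F=[-1.7  1.6 -3.3] Fe=-1.1 Ft=-3.2 grip=29 w=0.130
27.52 a=0.065 hit=False F=[-0.8  2.5 -3.5] Fe=-0.0 Ft=-3.5 grip=29 w=0.126
27.84 a=0.047 hit=False F=[-1.1  1.3 -3.3] Fe=-0.6 Ft=-3.3 grip=29 w=0.127
28.09 a=0.037 hit=False F=[-0.7  2.1 -3.4] Fe=-0.1 Ft=-3.4 grip=29 w=0.129
28.34 a=0.030 hit=False F=[-5.8  1.6  5.1] Fe=-5.0 Ft=5.2 grip=30 w=0.124
flat
0.030437948772671027 [0.60713807 0.03885994 0.06185282] 28.6417 0.00029804013749513215
```

```bash
cat >> h.py <<'E'
def board(name="top"):
    c=vision.get_calibration(name);p,d=vision.camera(name);P=cloud(d,c)
    X=P-np.array([.346,-.046,.08]);s=X@E;t=X@np.array([-E[1],E[0],0])
    m=(d>0)&(s>.02)&(s<.20)&(abs(t)<.09)&(X[...,2]>-.02)&(X[...,2]<.25)
    Q=np.stack([s[m],X[...,2][m]],1);
    for _ in range(6):
        k=np.polyfit(Q[:,0],Q[:,1],1);r=Q[:,1]-np.polyval(k,Q[:,0]);Q=Q[abs(r)<max(.004,1.5*r.std())]
    cv2.imwrite(f"pics/{name}_last.png",p)
    return np.arctan(k[0]),k[1],len(Q)
E
python3 - <<'E'
from h import *
print(board("top"),board("scene"),monitor.sense()["clock"])
E
```

```text
(np.float64(0.0024965502332505917), np.float64(0.016517172797176478), 1464) (np.float64(-6.257393933368279e-05), np.float64(0.016320093067600648), 1479) 28.7417
```

Both cameras confirm the board is flat (0.00 rad). I rebase the angle estimate here and raise to ~0.42, between the clicks of notches 2 and 3, then check with the camera.

```bash
python3 - <<'E'
from h import *
import h
T=monitor.sense()["ee_pos"]+[0,0,.001];np.save("T1.npy",T)
open("h.py","a").write("\nimport os\nif os.path.exists('T1.npy'): T0=np.load('T1.npy');A0=0.\n")
h.T0=T;h.A0=0.;c=0.
for a in(.02,.06,.11,.16,.21,.26,.31,.35,.38,.41,.42):
    hh,F=step(a,c,rate=.06,stop=10)
    r=np.array([np.cos(a)*E[0],np.cos(a)*E[1],np.sin(a)]);c+=np.clip(F@r*.0003,-.0012,.0012)
    if np.linalg.norm(F)>15: print("STOP");break
np.save("c.npy",c);print(board("top"),board("scene"),c,monitor.sense()["clock"])
E
```

```text
29.01 a=0.020 hit=False F=[-1.8  1.6 -4.1] Fe=-1.2 Ft=-4.1 grip=30 w=0.123
29.34 a=0.062 hit=False F=[-0.1  1.6 -4.9] Fe=0.4 Ft=-4.9 grip=30 w=0.124
29.72 a=0.112 hit=False F=[ 0.8  1.8 -5.4] Fe=1.4 Ft=-5.5 grip=30 w=0.123
30.09 a=0.162 hit=False F=[-0.4  1.9 -3.8] Fe=0.2 Ft=-3.8 grip=29 w=0.125
30.47 a=0.212 hit=False F=[ 0.8  2.5 -3.6] Fe=1.5 Ft=-3.8 grip=29 w=0.127
30.84 a=0.261 hit=False F=[ 1.   2.8 -4.1] Fe=1.8 Ft=-4.4 grip=29 w=0.128
31.22 a=0.310 hit=False F=[ 1.6  3.5 -3.7] Fe=2.6 Ft=-4.3 grip=29 w=0.122
31.55 a=0.350 hit=False F=[ 0.4  2.8 -4.3] Fe=1.2 Ft=-4.5 grip=29 w=0.126
31.83 a=0.380 hit=False F=[ 0.7  1.6 -4. ] Fe=1.1 Ft=-4.1 grip=29 w=0.123
32.12 a=0.411 hit=False F=[ 1.4  2.1 -3.4] Fe=2.0 Ft=-3.9 grip=29 w=0.124
32.37 a=0.420 hit=False F=[ 1.5  2.2 -3.4] Fe=2.1 Ft=-4.0 grip=29 w=0.120
(np.float64(0.417343888800105), np.float64(0.01610873096615873), 1658) (np.float64(0.4141870228978326), np.float64(0.017392635602754707), 1416) 0.0006371630727336541 32.4667
```

The cameras read 0.416, which agrees with the estimate. Now I lower gently until the pawl takes the weight.

```bash
python3 - <<'E'
from h import *
c=float(np.load("c.npy"));a=.42
while a>.27:
    a-=.012 if a>.37 else .005
    h,F=step(a,c,rate=.04 if a>.37 else .02)
    t=np.array([-np.sin(a)*E[0],-np.sin(a)*E[1],np.cos(a)])
    if F@t>-1: print("caught");break
print(board("top"),board("scene"),monitor.sense()["clock"])
E
```

```text
32.72 a=0.407 hit=False F=[ 1.7  3.4 -3.7] Fe=2.6 Ft=-4.5 grip=29 w=0.125
32.97 a=0.395 hit=False F=[ 0.9  2.9 -4.1] Fe=1.8 Ft=-4.5 grip=29 w=0.121
33.22 a=0.383 hit=False F=[ 1.8  1.5 -3.9] Fe=2.2 Ft=-4.4 grip=30 w=0.125
33.47 a=0.371 hit=False F=[-0.   0.8 -3.4] Fe=0.2 Ft=-3.2 grip=30 w=0.124
33.78 a=0.359 hit=False F=[-0.4  2.4 -3.5] Fe=0.3 Ft=-3.4 grip=30 w=0.127
34.03 a=0.354 hit=False F=[ 0.4  1.6 -3.3] Fe=0.9 Ft=-3.4 grip=30 w=0.125
34.28 a=0.349 hit=False F=[ 0.1  0.6 -2.9] Fe=0.3 Ft=-2.8 grip=30 w=0.128
34.53 a=0.344 hit=False F=[-1.8  0.7 -3.4] Fe=-1.5 Ft=-2.7 grip=30 w=0.124
34.78 a=0.339 hit=False F=[-1.4  1.4 -3.4] Fe=-0.9 Ft=-2.9 grip=30 w=0.127
35.03 a=0.335 hit=False F=[-3.5  1.  -1.6] Fe=-3.1 Ft=-0.5 grip=30 w=0.125
caught
(np.float64(0.33146089478133506), np.float64(0.016041403782217207), 1643) (np.float64(0.33035611680184385), np.float64(0.016781656499337227), 1427) 35.1333
```

Caught at ~0.33 rad, which is notch 2. I seat it slightly further, release, retreat straight up, and verify.

```bash
python3 - <<'E'
from h import *
c=float(np.load("c.npy"));step(.330,c,rate=.02)
effector.gripper_to(.4);s=monitor.sense();print(s["grip_width"],s["gripper_force"],s["clock"])
p=s["ee_pos"].copy();p[2]+=.13
print(env.servo_line(p,rate=.12,stop_force=6))
s=monitor.sense();print(board("top"),board("scene"),s["wrist_force"],s["clock"],s["ee_pos"])
E
```

```text
35.38 a=0.331 hit=False F=[-5.2  0.4  3.2] Fe=-4.8 Ft=4.6 grip=30 w=0.125
0.4026839331092044 0.0 35.7333
False
(np.float64(0.32805888142468403), np.float64(0.016338473561170883), 1597) (np.float64(0.3301874070751522), np.float64(0.016651196854025652), 1429) [ 0.2984233   0.25809142 -0.86064595] 36.9667 [0.59155488 0.03342072 0.27984576]
```

View pics/scene_last.png

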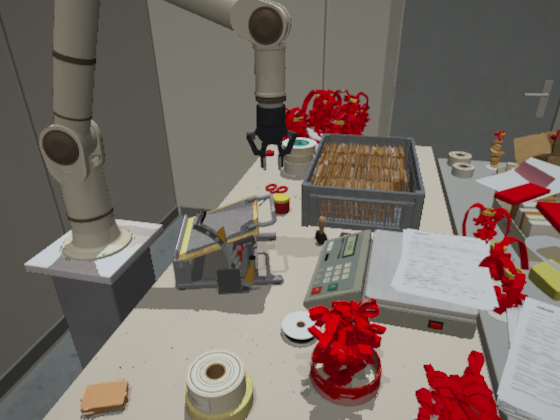

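The board rests at 0.33 rad at (225,225), with the gripper clear above it at (272,150). The bystanders have not moved.

```bash
python3 -c "
from plant import env
print(env.job_done())"
```

```text
the job is handed in; nothing more can be done
None
```

I lifted the board to its rubber stop (~1.06 rad), lowered it flat, and set it in the second notch from the bottom (~0.33 rad); I let go of the handle, left the bystanders unmoved, and handed the job in at about 37 s (no verdict was returned).

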